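Load the spoon die into the press carrier

ROBOT

A 6-joint arm with a two-finger parallel gripper is mounted at the origin on the work surface. World frame = base frame: x ahead of the robot, y to its left, z up, the work surface at z = 0. Lengths are in m, angles in degrees, forces in N, time in s.
With the tool pointing down it reaches from about 0.325 to 0.75 m from the base axis. Payload 7.6 kg.
Tool frame: the origin (TCP) lies midway between the tips of the shut fingers; the grasp point (between the pads) lies 19 mm behind it (arm.grip_point_offset is the distance from the TCP to the grasp point, in m); z points along the fingers, y is the line along which they close (so a half turn about z gives the same grasp; the last joint's range is limited). The gripper opens to 85 mm and grips with 20 to 120 N. Pads are 22 mm wide; open, the fingers measure 114 mm over their backs; the gripper's body (76 mm by 85 mm) begins 54 mm behind the grasp point. The pads swing forward as they close: fully open they stand 13 mm farther back than shut.
Start: joints at [65.988, 2.991, 80.254, -0, 96.75, -4.028], TCP at [0.179, 0.493, 0.231] pointing down, gripper open.
Joint ranges: [-166.34, 166.34], [-52.06, 124.39], [6.96, 135.62], [-60.46, 240.46], [14.63, 156.25], [-167.68, 167.68]. Speed limits (degrees/s): [147.25, 147.25, 172.46, 180, 180, 180].

INTERFACE

Orientations are given as a 3x3 rotation matrix whose columns are the frame's x, y, z axes.
In Python, from workcell import telemetry, imaging, arm gives the robot as it stands.
- The arm moves only by the shell command python3 -m pendant 'ROWS' [FORCE]. ROWS is JSON, a list that holds one entry, the list of rows, each a list of 7 numbers: the turn, a rotation vector about the tool's x, y, z in degrees, then the shift along the tool's x, y, z in cm, then the finger opening in cm, from 0 to 8.54. In form: [[[rx, ry, rz, tx, ty, tz, grip], ...]]. A call has 1 to 12 rows; each row shifts and turns the commanded pose from where the row before left it, along the tool's axes as they then stand; what a row does not reach is not made up. A row lasts 1/12 s, in which the tool goes at most 41.7 mm and 7.16 degrees, less where a joint would pass 70% of its speed; a pose out of reach is approached as far as the arm can. A call with a gripper value outside its range is refused whole. The fingers move at their own pace and stop on an object; FORCE is the grip in N (left out, the last holds). Time passes only in rows, so rows that do not move let the fingers close. It gives the time, the measured TCP pose, the force, the opening and the grip force at its end, in the units of the state.
- telemetry.state(): the state, without advancing time (a new reading comes with each control period).
- imaging.snapshot(name): name is "scene" or "top" or "wrist"; returns a dict with "pixels" (420x560x3 uint8, red, green, blue), "z_map" (420x560 float32, m along the optical axis (not along the pixel's ray), 0 where there is no reading), "fx", "fy", "cx", "cy" (pixels), "pose" (4x4, takes a point from camera to world coordinates). Camera axes: x right, y down, z forward; pixel columns grow to the right and rows downward; lengths in m; the calibration is good to about 2 mm. A picture is of the moment at which its call begins.
- arm.finish_job(): hands the job in; it is judged then, once.
The state is a dict: "t": time; "joints": joint angles; "qd": joint speeds; "joint_torque": joint torques, N m; "ee_pos": TCP position; "ee_rot": TCP orientation; "wrist_force": force on the tool from outside, world axes, zero at the start; "moment": the same for the moment, N m; "finger_gap": opening from 0.0 (shut) to 1.0 (fully open); "grip_force": force on a finger pad.
Only numpy, scipy, OpenCV 4.12 (cv2) and the standard library are available. Lean on these libraries where they do the work, as an engineer would, in place of code of your own. Each camera call takes 0.05 s, during which the arm holds its last target. There are 200 camera calls.

TASK

On the silversmith's bench, take the steel spoon die (the oblong block with one oval hollow in its top) and load it, hollow up, into the railed nest of the grey press carrier, so that it sits flat on the nest floor and its weight keeps the brass sensing pin pressed down. Lower it in rather than dropping it, let go, and leave the grooved block of the same size where it is.

Things in the scene. Friction and masses are not known exactly. Their poses are not given: they have to be found in the camera images.
- spoon_die: Plain steel block, 64 mm long (x), 40 mm wide (y), 40 mm tall, about 0.75 kg, with one oval hollow (56 x 31 mm, 10 mm deep) in its top. Stands on the bench hollow up, yaw within 1.2 rad either way of the bench x. Origin: centre of its underside; z up. Sides vertical: grip across the 40 mm width, firmly (60 N is safe).
- swage_block: The wrong block: plain steel, also 64 x 40 x 40 mm, with three straight grooves across its top. Origin: centre of its underside. Stays where it is. It, the spoon die and a 48 mm steel cube with four round hollows swap places from run to run.
- nest (a point): Middle of the nest floor on the grey cast plate (160 x 140 mm, bolted down). Floor level, 16 mm above the bench; z up, x along the nest's length. Four steel rails, 8 mm high and thick, enclose 84 mm (x) by 60 mm (y): 10 mm spare on every side of a die lying lengthwise, either way round. A black switch box, 38 mm high over the bench, begins 63 mm from the middle in +x.
- sense_pin (a joint): Sprung brass sensing pin, 12 mm in diameter, in the middle of the nest, standing 6 mm above its floor. The value is how far it is pressed: 0 m free, 0.006 m flush with the floor. It takes 1 N to start it and 3 N to push it flush, less than the die's weight.
Not all that is in view belongs to the job. Leave any purple look-alike of the part that bears nest alone. What is shaped like the spoon_die but turquoise is not meant.

How it is judged:
By the outcome, as a careful person would: the job done as asked, in the order asked, and still so for the second after the job is handed in, with the robot touching nothing.
It also fails if it takes over 32 s, if anything falls off the work surface, if the arm or the gripper's body presses on something with over 40 N, if the wrist force passes 120 N, or if a joint passes its speed limit or range.

## Working session

There is one attempt and no reset: what is moved stays moved. The work goes in short steps, Python scripts to look and compute and a shell command to move; the robot and the scene stay as the last step left them, time stands still between calls to the robot, and variables do not carry over. Pictures are saved under pics/ and viewed, at most 10 in all, crops included, and the job is handed in when it is done.

```bash
mkdir -p pics; cat > h.py <<'E'
from workcell import telemetry, imaging, arm
import numpy as np, cv2
def snap(n,f):
    s=imaging.snapshot(n); np.savez('last_'+n+'.npz',**s)
    cv2.imwrite('pics/'+f,cv2.resize(s['pixels'][...,::-1],(784,588),interpolation=cv2.INTER_CUBIC)); return s
def cloud(s):
    z=s['z_map'];v,u=np.mgrid[:z.shape[0],:z.shape[1]]
    P=np.stack([(u-s['cx'])/s['fx']*z,(v-s['cy'])/s['fy']*z,z],-1)
    return P@s['pose'][:3,:3].T+s['pose'][:3,3]
E
python3 - <<'E'
from h import *
snap('top','top1.png');snap('scene','scene1.png')
s=telemetry.state();print(s['t'],s['ee_pos'],s['ee_rot'],arm.grip_point_offset)
E
```

```text
0.1 [0.17929758 0.49316137 0.23056427] [[-9.39776941e-01  3.41787908e-01 -5.72032269e-04]
 [ 3.41788370e-01  9.39776104e-01 -1.25866767e-03]
 [ 1.07384867e-04 -1.37838083e-03 -9.99999044e-01]] 0.0187
```

View pics/top1.png

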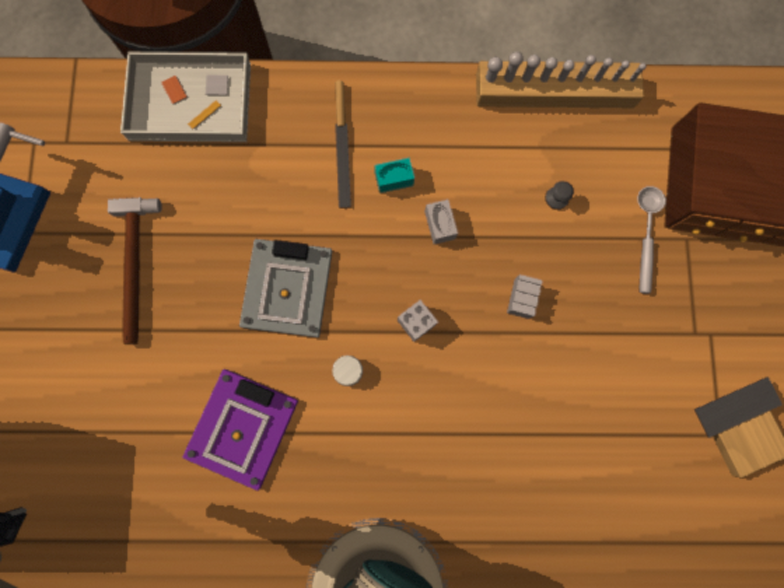

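View pics/scene1.png

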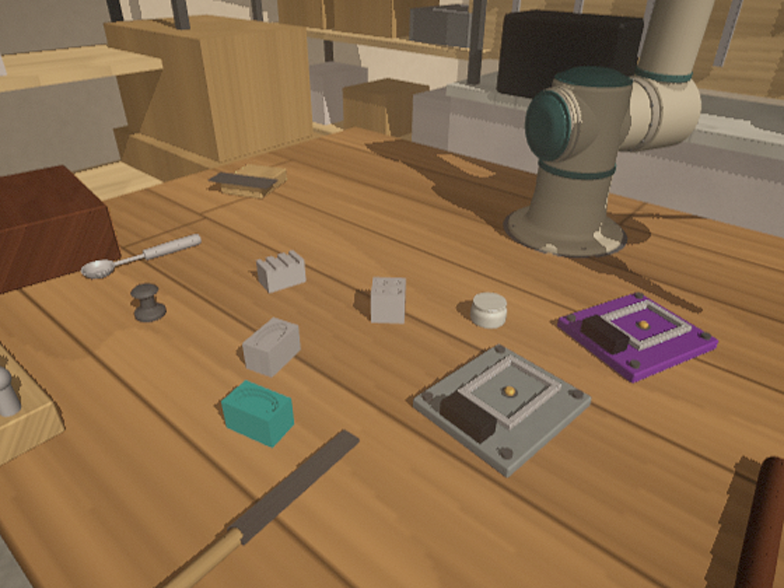

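The top view shows the spoon die at (441,222), with the turquoise copy at (395,176). The grey nest's pin is at (285,293) and its switch box at (290,250). The grooved block is at (525,297).

```bash
cat > m.py <<'E'
from h import *
s=dict(np.load('last_top.npz'));C=cloud(s);k=560/784
def box(u0,u1,v0,v1,zl,zh,name):
    r=C[int(v0*k):int(v1*k),int(u0*k):int(u1*k)].reshape(-1,3)
    q=r[(r[:,2]>zl)&(r[:,2]<zh)]
    (c,wh,a)=cv2.minAreaRect((q[:,:2]*1000).astype(np.float32))
    b=cv2.boxPoints((c,wh,a));e=[b[1]-b[0],b[2]-b[1]];e=max(e,key=np.linalg.norm)
    print(name,len(q),'c',np.round(c,1),'wh',np.round(wh,1),'long yaw',np.round(np.degrees(np.arctan2(e[1],e[0])),1),'z med',np.round(np.median(q[:,2]),4))
box(418,465,190,250,.034,.05,'die')
box(365,418,150,200,.034,.05,'teal')
box(500,555,270,330,.034,.05,'swage')
box(255,318,258,330,.0195,.03,'rails')
box(235,335,235,345,.012,.0195,'plate')
box(265,320,235,265,.03,.05,'switch')
box(278,292,286,300,.0185,.03,'pin')
print(C[int(293*k),int(275*k)],C[int(293*k),int(285*k)])
E
python3 m.py
```

```text
die 252 c [ 621.  -107.3] wh [64.4 40.5] long yaw 14.2 z med 0.0391
teal 243 c [708.4 -23.7] wh [42.3 64. ] long yaw -76.4 z med 0.039
swage 367 c [ 487.2 -251.7] wh [40.9 64.3] long yaw -14.9 z med 0.039
rails 490 c [489.5 166.1] wh [128.7  94.9] long yaw 5.6 z med 0.0232
plate 2712 c [502.5 165.4] wh [139.9 159.9] long yaw -6.8 z med 0.0156
switch 271 c [566.3 157.7] wh [60.5 26.8] long yaw 82.4 z med 0.0373
pin 24 c [491.8 166.2] wh [14.1 22.7] long yaw -14.0 z med 0.0205
[0.49176315 0.18380766 0.01468972] [0.49015333 0.16505968 0.02464074]
```

```bash
cat >> m.py <<'E'
print('---')
for yaw in(-5.9,-6.8,-7.3):
    a=np.radians(yaw);R=np.array([[np.cos(a),-np.sin(a)],[np.sin(a),np.cos(a)]])
    r=C.reshape(-1,3);l=(r[:,:2]-[.4905,.1655])@R
    m=(abs(l[:,0])<.056)&(abs(l[:,1])<.046)&(r[:,2]>.0195)&(r[:,2]<.03)
    q=l[m];print(yaw,len(q),q.min(0),q.max(0)); 
    ring=r[m]; rr=cv2.minAreaRect((ring[:,:2]*1000).astype(np.float32));print(rr)
    p=l[(np.hypot(*l.T)<.012)&(r[:,2]>.0195)];print('pin',p.mean(0))
# bounding-rail side slopes
st=telemetry.state();R=st['ee_rot']
print(np.degrees(np.arctan2(R[1,1],R[0,1])),st['joints'],st['ee_pos'])
E
python3 m.py|sed -n '/---/,$p'
```

```text
---
-5.9 460 [-0.05360095 -0.0375627 ] [0.05062415 0.04063349]
((488.7764892578125, 167.46261596679688), (77.48040771484375, 104.50757598876953), 83.19574737548828)
pin [4.62502195e-04 4.76594307e-05]
-6.8 461 [-0.05419493 -0.0369983 ] [0.05031136 0.04572229]
((488.65032958984375, 169.65664672851562), (82.06549072265625, 104.75872802734375), 82.31105041503906)
pin [4.61696535e-04 5.49182198e-05]
-7.3 461 [-0.05451915 -0.03699671] [0.05013222 0.04526368]
((488.65032958984375, 169.65664672851562), (82.06549072265625, 104.75872802734375), 82.31105041503906)
pin [4.61199709e-04 5.89451399e-05]
70.01413960079296 [ 6.59876760e+01  3.02452005e+00  8.03053933e+01  5.96217664e-04
  9.67492991e+01 -4.02638968e+00] [0.17929758 0.49316137 0.23056427]
```

```bash
python3 -m pendant '[[[0,0,0,-3.1,-2.07,0,8.5],[0,0,0,-3.1,-2.07,0,8.5],[0,0,0,-3.1,-2.07,0,8.5],[0,0,0,-3.1,-2.07,0,8.5],[0,0,0,-3.1,-2.07,0,8.5],[0,0,0,-3.1,-2.07,0,8.5],[0,0,0,-3.1,-2.07,0,8.5],[0,0,0,-3.1,-2.07,0,8.5],[0,0,0,-3.1,-2.07,0,8.5],[0,0,0,-3.1,-2.07,0,8.5]]]' 60 && python3 -m pendant '[[[0,0,0,-3.1,-2.07,0,8.5],[0,0,0,-3.1,-2.07,0,8.5],[0,0,0,-3.1,-2.07,0,8.5],[0,0,0,-3.1,-2.07,0,8.5],[0,0,0,-3.1,-2.07,0,8.5],[0,0,0,-3.1,-2.07,0,8.5],[0,0,0,-3.1,-2.07,0,8.5],[0,0,0,-3.1,-2.07,0,8.5],[0,0,0,-3.1,-2.07,0,8.5],[0,0,0,-3.1,-2.07,0,8.5]]]' 60 && python3 -m pendant '[[[0,0,-5.7,0,0,0,8.5],[0,0,-5.7,0,0,0,8.5],[0,0,-5.7,0,0,0,8.5],[0,0,-5.7,0,0,0,8.5],[0,0,-5.7,0,0,0,8.5],[0,0,-5.7,0,0,0,8.5],[0,0,0,0,0,0,8.5],[0,0,0,0,0,0,8.5]]]' 60
cat > d.py <<'E'
from h import *
import sys
x,y,z,w=map(float,sys.argv[1:]);s=telemetry.state();R=s['ee_rot']
print(s['t'],'pos',np.round(s['ee_pos'],4),'yaw',np.degrees(np.arctan2(R[1,1],R[0,1])).round(2),'shift cm',np.round(R.T@(np.array([x,y,z])-s['ee_pos'])*100,2),'turn z',-round(w-np.degrees(np.arctan2(R[1,1],R[0,1])),2),'j',np.round(s['joints'],1))
E
python3 d.py .621 -.1073 .010 104.2
python3 - <<'E'
from h import *
snap('wrist','w1.png')
E
```

```text
t: 0.93
ee_pos: [0.4006, 0.1912, 0.2311]
ee_rot: [[-0.94, 0.342, -0.0], [0.342, 0.94, 0.0], [0.0, -0.0, -1.0]]
wrist_force: [-0.2, 0.9, -0.6]
finger_gap: 0.994
grip_force: 0.0
t: 1.77
ee_pos: [0.6212, -0.1092, 0.2306]
ee_rot: [[-0.94, 0.342, -0.001], [0.342, 0.94, 0.0], [0.001, 0.0, -1.0]]
wrist_force: [1.0, 1.4, 0.8]
finger_gap: 0.994
grip_force: 0.0
t: 2.43
ee_pos: [0.6205, -0.1075, 0.2308]
ee_rot: [[-0.97, -0.243, -0.001], [-0.243, 0.97, 0.0], [0.001, 0.0, -1.0]]
wrist_force: [-0.1, -0.0, -0.1]
finger_gap: 0.993
grip_force: 0.0
2.4333 pos [ 0.6205 -0.1075  0.2308] yaw 104.05 shift cm [-0.08 -0.   22.08] turn z -0.15 j [ -13.2   20.2   60.7    0.    99.2 -117.2]
```

View pics/w1.png

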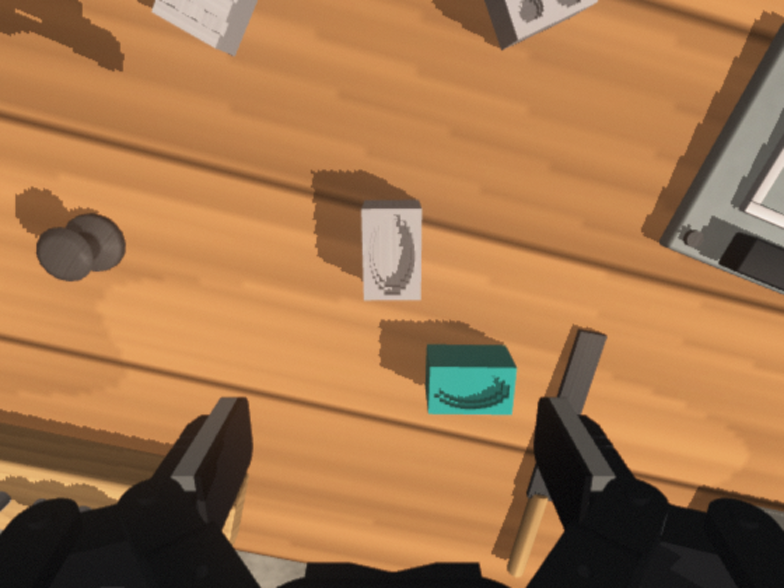

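The wrist view shows the die at (391,250), square to the fingers and centred between them. I'll descend and grip.

```bash
python3 -m pendant '[[[0,0,0,-0.08,0,3,8.5],[0,0,0,0,0,3,8.5],[0,0,0,0,0,3,8.5],[0,0,0,0,0,3,8.5],[0,0,0,0,0,3,8.5],[0,0,0,0,0,2.6,8.5],[0,0,0,0,0,1.8,8.5],[0,0,0,0,0,1.3,8.5],[0,0,0,0,0,0.9,8.5],[0,0,0,0,0,0.4,8.5],[0,0,0,0,0,0,8.5],[0,0,0,0,0,0,8.5]]]' 60 && python3 -m pendant '[[[0,0,0,0,0,0,3],[0,0,0,0,0,0,3],[0,0,0,0,0,0,3],[0,0,0,0,0,0,3],[0,0,0,0,0,0,3],[0,0,0,0,0,0,3],[0,0,0,0,0,0,3],[0,0,0,0,0,0,3],[0,0,0,0,0,0,3],[0,0,0,0,0,0,3],[0,0,0,0,0,0,3],[0,0,0,0,0,0,3]]]' 60
```

```text
t: 3.48
ee_pos: [0.6221, -0.1075, 0.0125]
ee_rot: [[-0.969, -0.245, 0.002], [-0.245, 0.969, -0.0], [-0.002, -0.001, -1.0]]
wrist_force: [-0.0, -0.0, -0.1]
finger_gap: 0.993
grip_force: 0.0
t: 4.48
ee_pos: [0.6219, -0.1078, 0.0122]
ee_rot: [[-0.969, -0.245, 0.002], [-0.245, 0.969, -0.001], [-0.001, -0.001, -1.0]]
wrist_force: [-0.7, -3.3, 5.6]
finger_gap: 0.457
grip_force: 64.1
```

```bash
python3 -m pendant '[[[0,0,0,0,0,-0.5,3],[0,0,0,0,0,-1,3],[0,0,0,0,0,-1.5,3],[0,0,0,0,0,-2,3],[0,0,0,0,0,-2,3],[0,0,0,0,0,-2,3],[0,0,0,0,0,-1,3],[0,0,0,0,0,-0.5,3],[0,0,0,0,0,0,3]]]' 60; python3 d.py .490 .1655 .123 83.2
```

```text
t: 5.23
ee_pos: [0.6214, -0.1072, 0.1166]
ee_rot: [[-0.969, -0.246, 0.0], [-0.246, 0.969, 0.0], [-0.0, 0.0, -1.0]]
wrist_force: [1.1, -0.3, -7.7]
finger_gap: 0.458
grip_force: 62.8
5.2333 pos [ 0.6214 -0.1072  0.1166] yaw 104.22 shift cm [ 6.04 29.66 -0.64] turn z 21.02 j [ -13.1   23.3   69.8    0.    86.8 -117.4]
```

```bash
python3 -m pendant '[[[0,0,0,0.2,1,0,3],[0,0,0,0.4,2,0,3],[0,0,0,0.6,3,0,3],[0,0,0,0.6,3,0,3],[0,0,0,0.6,3,0,3],[0,0,0,0.6,3,0,3],[0,0,0,0.6,3,0,3],[0,0,0,0.6,3,0,3],[0,0,0,0.6,3,0,3],[0,0,0,0.6,3,0,3],[0,0,0,0.4,2,0,3],[0,0,0,0.24,0.66,0,3]]]' 60; python3 -m pendant '[[[0,0,3,0,0,0,3],[0,0,4,0,0,0,3],[0,0,4,0,0,0,3],[0,0,4,0,0,0,3],[0,0,4,0,0,0,3],[0,0,2,0,0,0,3],[0,0,0,0,0,0,3],[0,0,0,0,0,0,3],[0,0,0,0,0,0,3]]]' 60; python3 d.py .490 .1655 .028 83.2
python3 - <<'E'
from h import *
s=snap('top','t2.png');k=560/784
cv2.imwrite('pics/t2c.png',cv2.resize(s['pixels'][155:255,150:260,::-1],None,fx=5,fy=5,interpolation=2))
snap('scene','s2.png')
s=imaging.snapshot('wrist');np.savez('last_wrist.npz',**s);cv2.imwrite('pics/w2.png',cv2.resize(s['pixels'][...,::-1],(784,588)))
E
```

```text
t: 6.23
ee_pos: [0.4872, 0.1682, 0.1145]
ee_rot: [[-0.969, -0.249, -0.004], [-0.249, 0.969, 0.001], [0.003, 0.002, -1.0]]
wrist_force: [0.1, 0.3, -8.0]
finger_gap: 0.457
grip_force: 62.8
t: 6.98
ee_pos: [0.4895, 0.1652, 0.1156]
ee_rot: [[-0.993, 0.117, -0.001], [0.117, 0.993, -0.0], [0.001, -0.0, -1.0]]
wrist_force: [0.4, -0.5, -8.0]
finger_gap: 0.458
grip_force: 62.8
6.9833 pos [0.4895 0.1652 0.1156] yaw 83.27 shift cm [-0.05  0.04  8.76] turn z 0.07 j [ 14.5   5.6  90.8   0.   83.6 -68.7]
```

View pics/w2.png

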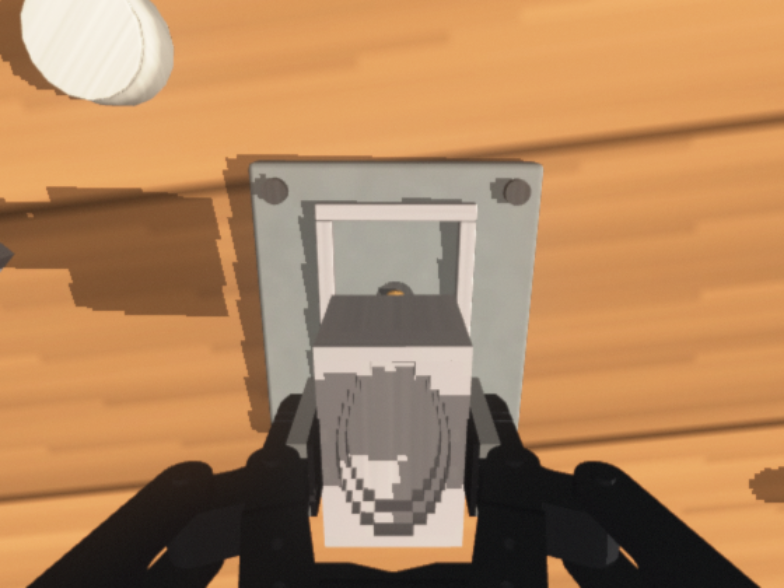

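View pics/s2.png

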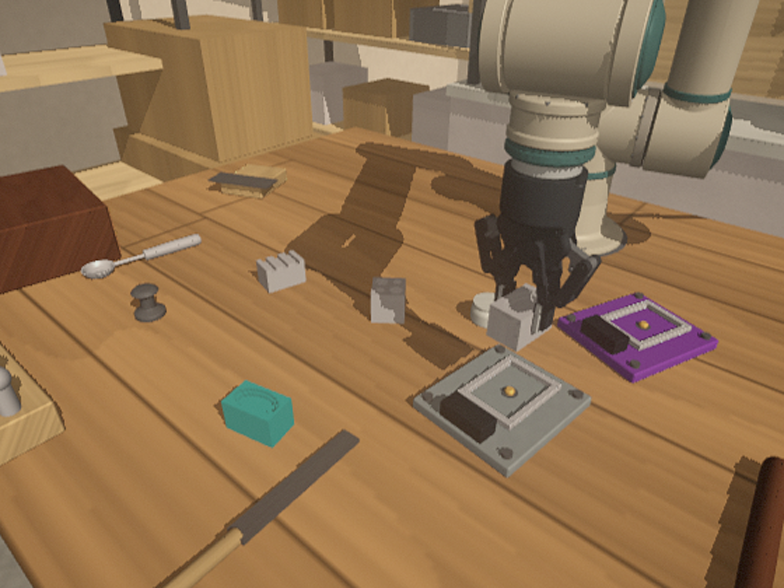

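The die is held level, and the rails below (columns 316–477) line up with it; the pin is at (395,290). I'll lower it, slowing at the end.

```bash
python3 -m pendant '[[[0,0,0,-0.05,0.04,0.7,3],[0,0,0,0,0,1.2,3],[0,0,0,0,0,1.5,3],[0,0,0,0,0,1.5,3],[0,0,0,0,0,1,3],[0,0,0,0,0,0.7,3],[0,0,0,0,0,0.6,3],[0,0,0,0,0,0.4,3],[0,0,0,0,0,0.3,3],[0,0,0,0,0,0.2,3],[0,0,0,0,0,0.1,3],[0,0,0,0,0,0,3]]]' 60; python3 d.py .490 .1655 .028 83.2
```

```text
t: 8.13
ee_pos: [0.4907, 0.1657, 0.0345]
ee_rot: [[-0.993, 0.118, 0.0], [0.118, 0.993, 0.0], [-0.0, 0.0, -1.0]]
wrist_force: [-0.5, -0.2, -8.5]
finger_gap: 0.452
grip_force: 62.8
8.1333 pos [0.4907 0.1657 0.0345] yaw 83.22 shift cm [ 0.07 -0.03  0.65] turn z 0.02 j [ 14.6  11.2  94.7   0.   74.1 -68.6]
```

```bash
python3 -m pendant '[[[0,0,0,0.05,0,0.1,3],[0,0,0,0,0,0.1,3],[0,0,0,0,0,0.1,3],[0,0,0,0,0,0.1,3],[0,0,0,0,0,0.1,3],[0,0,0,0,0,0.05,3],[0,0,0,0,0,0,3],[0,0,0,0,0,0,3],[0,0,0,0,0,0,3]]]' 60; python3 d.py .490 .1655 .028 83.2
```

```text
t: 8.88
ee_pos: [0.4902, 0.1658, 0.029]
ee_rot: [[-0.993, 0.118, 0.001], [0.118, 0.993, 0.0], [-0.001, 0.0, -1.0]]
wrist_force: [1.2, 0.2, -5.1]
finger_gap: 0.459
grip_force: 63.1
8.8833 pos [0.4902 0.1658 0.029 ] yaw 83.22 shift cm [ 0.02 -0.03  0.1 ] turn z 0.02 j [ 14.6  11.5  95.    0.   73.5 -68.6]
```

```bash
python3 -m pendant '[[[0,0,0,0,0,0.05,3],[0,0,0,0,0,0.03,3],[0,0,0,0,0,0,3],[0,0,0,0,0,0,3],[0,0,0,0,0,0,3]]]' 60
```

```text
t: 9.3
ee_pos: [0.4902, 0.1658, 0.0282]
ee_rot: [[-0.993, 0.118, 0.0], [0.118, 0.993, 0.0], [-0.0, 0.0, -1.0]]
wrist_force: [0.7, 0.0, -2.7]
finger_gap: 0.457
grip_force: 63.2
```

```bash
python3 -m pendant '[[[0,0,0,0,0,0.03,3],[0,0,0,0,0,0,3],[0,0,0,0,0,0,3],[0,0,0,0,0,0,3]]]' 60
```

```text
t: 9.63
ee_pos: [0.4902, 0.1658, 0.0282]
ee_rot: [[-0.993, 0.118, 0.0], [0.118, 0.993, 0.0], [-0.0, 0.0, -1.0]]
wrist_force: [-1.8, -0.8, 2.8]
finger_gap: 0.456
grip_force: 64.1
```

The die is on the floor. Release and retreat upward.

```bash
python3 -m pendant '[[[0,0,0,0,0,0,4.5],[0,0,0,0,0,0,5],[0,0,0,0,0,0,5.5],[0,0,0,0,0,0,6],[0,0,0,0,0,0,6.5],[0,0,0,0,0,0,6.5],[0,0,0,0,0,0,6.5],[0,0,0,0,0,0,6.5]]]' 60; python3 -m pendant '[[[0,0,0,0,0,-0.3,6.5],[0,0,0,0,0,-0.7,6.5],[0,0,0,0,0,-1.5,6.5],[0,0,0,0,0,-2,6.5],[0,0,0,0,0,-3,6.5],[0,0,0,0,0,-3,6.5],[0,0,0,0,0,-3,6.5],[0,0,0,0,0,-2,6.5],[0,0,0,0,0,-1,6.5],[0,0,0,0,0,0,6.5]]]' 60
python3 - <<'E'
from h import *
s=imaging.snapshot('wrist');cv2.imwrite('pics/w3.png',cv2.resize(s['pixels'][...,::-1],(784,588)))
C=cloud(s).reshape(-1,3);q=C[(np.hypot(C[:,0]-.49,C[:,1]-.1658)<.045)&(C[:,2]>.051)&(C[:,2]<.065)]
print(len(q),cv2.minAreaRect((q[:,:2]*1000).astype(np.float32)),np.median(q[:,2]))
A=np.c_[q[:,:2],np.ones(len(q))];print('tilt',np.linalg.lstsq(A,q[:,2],rcond=None)[0])
E
```

```text
t: 10.3
ee_pos: [0.49, 0.1657, 0.0277]
ee_rot: [[-0.993, 0.118, -0.0], [0.118, 0.993, 0.0], [0.0, 0.0, -1.0]]
wrist_force: [-1.2, 0.7, 0.4]
finger_gap: 0.759
grip_force: 0.0
t: 11.13
ee_pos: [0.491, 0.166, 0.1958]
ee_rot: [[-0.993, 0.118, 0.005], [0.118, 0.993, 0.001], [-0.005, 0.002, -1.0]]
wrist_force: [1.2, -0.2, 0.1]
finger_gap: 0.763
grip_force: 0.0
2266 ((489.9792785644531, 165.61318969726562), (40.16031265258789, 63.91347122192383), 83.37350463867188) 0.056539233917585474
tilt [-0.00523772 -0.00140638  0.05853283]
```

View pics/w3.png

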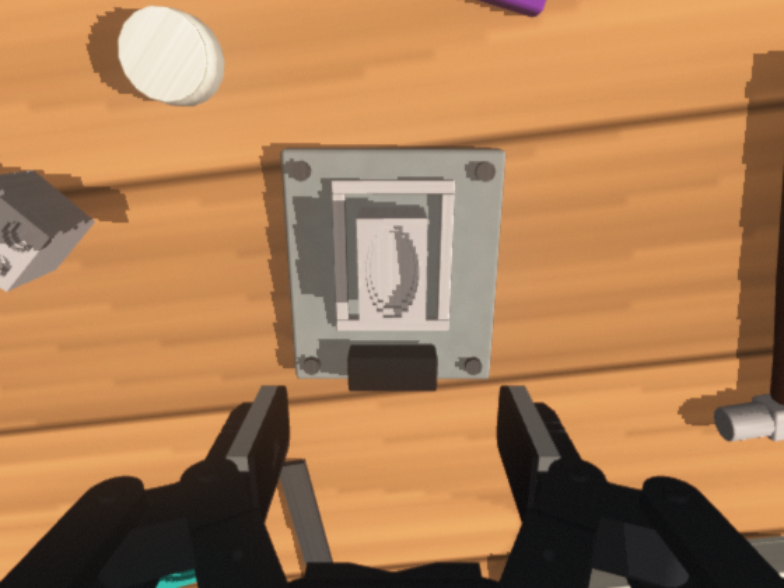

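The die (pixel 392,268) sits inside the rails, level and hollow up. Its top is at 56 mm, which is the 16 mm nest floor plus the 40 mm block. It is centred, and the gripper is clear.

```bash
python3 -m pendant '[[[0,0,0,0,0,0,6.5],[0,0,0,0,0,0,6.5],[0,0,0,0,0,0,6.5]]]' && python3 -c "
from workcell import arm;print(arm.finish_job())"
```

```text
t: 11.43
ee_pos: [0.4894, 0.1656, 0.191]
ee_rot: [[-0.993, 0.118, -0.003], [0.118, 0.993, -0.001], [0.003, -0.001, -1.0]]
wrist_force: [0.0, -0.3, 0.3]
finger_gap: 0.758
grip_force: 0.0
the job is handed in; nothing more can be done
None
```

The spoon die is in the grey carrier's nest, hollow up, flat on the floor and released, so its weight should be holding the pin down (I judged that from its height and level, with no pin reading); the grooved block wasn't touched, and I handed the job in at about 11.5 s.

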